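# Open the fittings carton and take out the union

### The arm

A 6-joint arm with a two-finger parallel gripper is mounted at the origin on the work surface. World frame = base frame: x ahead of the robot, y to its left, z up, the work surface at z = 0. Lengths are in m, angles in rad, forces in N, time in s.
With the tool pointing down it reaches from about 0.35 to 1 m from the base axis. Payload 7.1 kg.
Tool frame: the origin (TCP) lies between the finger pads; the fingertips stand 22 mm ahead of it and the grasp point (between the pads) lies 3 mm ahead of it; z points along the fingers, y is the line along which they close (so a half turn about z gives the same grasp; the last joint's range is limited). The gripper opens to 85 mm and grips with 20 to 120 N. Pads are 22 mm wide; open, the fingers measure 114 mm over their backs; the gripper's body (76 mm by 85 mm) begins 54 mm behind the grasp point. The pads swing forward as they close: fully open they stand 13 mm farther back than shut.
Start: joints at [-1.146, 0.423, 1.63, -0, 1.089, -0.019], TCP at [0.268, -0.564, 0.253] pointing down, gripper open.
Joint ranges: [-3, 3], [-0.9, 2.11], [0.09, 2.58], [-1.31, 4.45], [0.11, 2.69], [-2.54, 2.54]. Speed limits (rad/s): [2.39, 2.39, 3.01, 3.14, 3.14, 3.14].

### API

Orientations are given as a rotation vector (axis times angle).
In Python, from rig import manip gives the robot as it stands. The module is installed in compiled form; this text tells all that it offers. Calls block until the motion is done:
- manip.move_to(position, orientation): joint-space move of the TCP to a pose.
- manip.servo_line(position, orientation=None, rate=0.15): straight line of the TCP; orientation=None keeps the orientation; rate is the mean speed in m/s.
- manip.set_joints(angles): joint-space move.
- manip.command_gripper(opening, f_grip=None): finger opening in m; f_grip is the grip in N (None keeps the last); returns when the fingers have stopped.
- manip.hold(seconds).
- manip.solve_ik(position, orientation): joint angles nearest the present ones, or None.
- manip.camera(name): name is "side" or "top"; returns a dict with "image" (384x512x3 uint8, red, green, blue), "fx", "fy", "cx", "cy" (pixels), "k1" (the pictures are not rectified: a ray, as slopes to the right and down, at radius r is drawn at 1 + k1 r^2 times it, then the intrinsics apply), "cam_to_world" (4x4, takes a point from camera to world coordinates). Camera axes: x right, y down, z forward; pixel columns grow to the right and rows downward; lengths in m; the calibration is good to about 2 mm. A picture is of the moment at which its call begins. There is no depth.
A pose or a line that the arm cannot do raises manip.IKError and nothing moves.
- manip.sign_off(): hands the job in; it is judged then, once.
Readings, each from a call of its own:
- manip.get_time(): time.
- manip.get_joint_positions(): joint angles.
- manip.get_joint_vel(): joint speeds.
- manip.get_tau(): joint torques, N m.
- manip.get_position(): TCP position.
- manip.get_ee_rot(): TCP orientation.
- manip.get_contact_force(): force on the tool from outside, world axes, zero at the start.
- manip.get_torque(): the same for the moment, N m.
- manip.get_width(): finger opening in m.
- manip.get_grip_force(): force on a finger pad.
Only numpy, scipy, OpenCV 4.12 (cv2) and the standard library are available. Lean on these libraries where they do the work, as an engineer would, in place of code of your own. Each camera call takes 0.05 s, during which the arm holds its last target. There are 200 camera calls.

### The job

Fold both top flaps of the cardboard carton outwards, well past upright, so the box stands wide open. Then take out the one fitting that is a round tube with an eight-sided collar round its middle and set it down in the shallow open steel tray without dropping it. Leave the flaps folded back, the other fittings in the carton, and the wrench and the blue bottle where they are.

Things in the scene. Friction and masses are not known exactly. Their poses are not given: they have to be found in the camera images.
- carton: Cardboard carton, fixed to the bench, 290 (its x) x 190 (its y) x 85 mm high, walls and floor 5 mm. Origin at the centre of its underside, z up. A flap is hinged along each long upper rim (y = +92 and -92 mm, 85 mm up). On its floor lie four steel fittings in a row along x, about 66 mm apart, in any order, at most 28 mm high.
- flap_left (a joint): Flap on the carton's +y rim: 282 mm long, 70 mm from hinge to free edge, 4 mm thick, 30 g. Rad: 0 flat over the opening, 1.57 upright, 2.7 a stop, folded outwards. Stiff crease (0.02 N m): stays where left. Starts 0.3 to 0.7. Laid flat the two flaps leave a 44 mm gap along the carton's middle, wider when raised. Low down, a level push on the free edge binds: lift it along its arc.
- flap_right (a joint): The same flap on the carton's -y rim; same size, stiffness and meaning of the angle (0 flat over the opening, 1.57 upright, stop at 2.7 folded outwards towards -y). Starts 0.3 to 0.7.
- flap_left_edge (a point): Middle of the left flap's free edge, 70 mm from its hinge line.
- flap_right_edge (a point): Middle of the right flap's free edge, 70 mm from its hinge line.
- union: The fitting wanted: steel union, a round tube 18 mm in diameter and 78 mm long with an octagonal collar, 24 mm across flats and 30 mm long, round its middle. 100 to 200 g. Lies on a flat of the collar, its long axis along its y, within 0.35 rad of the carton's y. Origin at the centre of its underside (the bottom flat of the collar); collar axis 12 mm above it.
- tee: Another steel fitting, stays in the carton: T shape, 24 mm thick, run 60 mm long along its y, branch towards its x. Origin under its middle.
- elbow: Another steel fitting, stays in the carton: L-shaped elbow, 24 mm thick, about 46 mm each way. Origin under its middle.
- coupling: Another steel fitting, stays in the carton: short hexagonal coupling, hexagon over its whole length of 36 mm, 28 mm across flats. Origin under its middle.
- tray: Shallow open steel tray, empty, fixed to the bench, 150 (its x) x 190 (its y) x 26 mm high, walls and floor 3 mm. Origin at the centre of its underside. Stands to the left or to the right of the carton; a closed black plastic socket case about 45 mm high stands on the other side.
- wrench: Loose steel wrench lying flat on the bench beyond the carton, to the right; leave alone.
- oil: Blue plastic bottle, 60 mm across, 120 mm high, standing beyond the carton, to the left; leave alone.
There are look-alikes about, which are no part of the job. What is shaped like the elbow but purple or red is not meant.

How it is judged:
By the outcome, as a careful person would: the job done as asked, in the order asked, and still so for the second after the job is handed in, with the robot touching nothing.
It also fails if it takes over 72 s, if anything falls off the work surface, if the arm or the gripper's body presses on something with over 40 N, if the wrist force passes 120 N, or if a joint passes its speed limit or range.

## Working session

There is one attempt and no reset: what is moved stays moved. The work goes in short steps, each a Python script; the robot and the scene stay as the last script left them, time stands still between calls to the robot, and variables do not carry over. Pictures are saved under pics/ and viewed, at most 10 in all, crops included, and the job is handed in when it is done.

```bash
mkdir -p pics; python3 - <<'E'
from rig import manip
import cv2,numpy as np
for n in("top","side"):
    c=manip.camera(n); cv2.imwrite(f"pics/{n}0.png",cv2.resize(c["image"][:,:,::-1],(800,600),interpolation=cv2.INTER_CUBIC))
    print(n,c["fx"],c["fy"],c["cx"],c["cy"],c["k1"]);print(np.round(c["cam_to_world"],4))
print(manip.get_ee_rot(),manip.get_time())
E
```

```text
top 374.8346466421451 374.8346466421451 251.98715064055128 190.22591887371854 0.011181058110452221
[[ 8.4000e-03 -9.9870e-01  4.9600e-02  4.6900e-01]
 [-1.0000e+00 -8.1000e-03  5.8000e-03 -4.0000e-04]
 [-5.4000e-03 -4.9600e-02 -9.9880e-01  1.0582e+00]
 [ 0.0000e+00  0.0000e+00  0.0000e+00  1.0000e+00]]
side 417.48306052077754 417.48306052077754 260.8599983416876 201.59847767286172 0.030511701597388453
[[-0.741  -0.4536  0.4951  0.0368]
 [-0.6714  0.5134 -0.5345  0.5458]
 [-0.0117 -0.7285 -0.685   0.7894]
 [ 0.      0.      0.      1.    ]]
[-3.06327481e+00 -6.91053230e-01  4.23116200e-04] 0.1
```

View pics/top0.png

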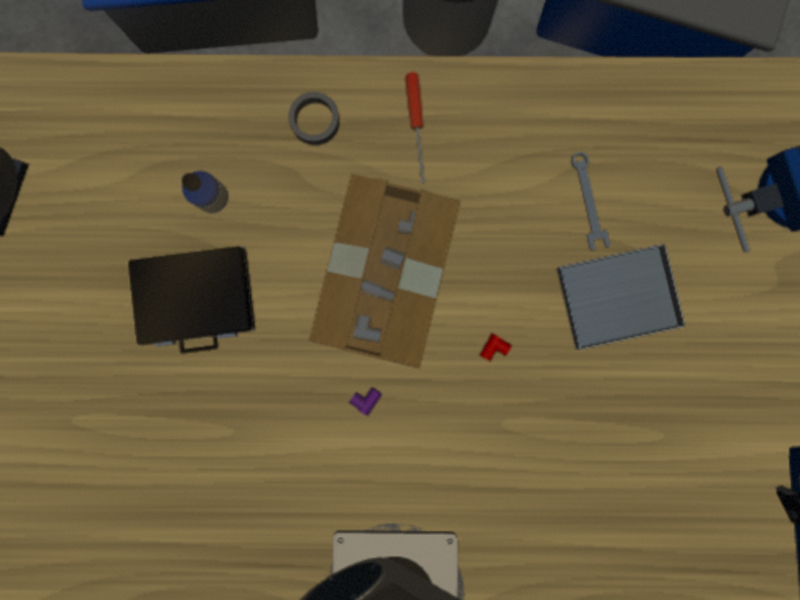

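View pics/side0.png

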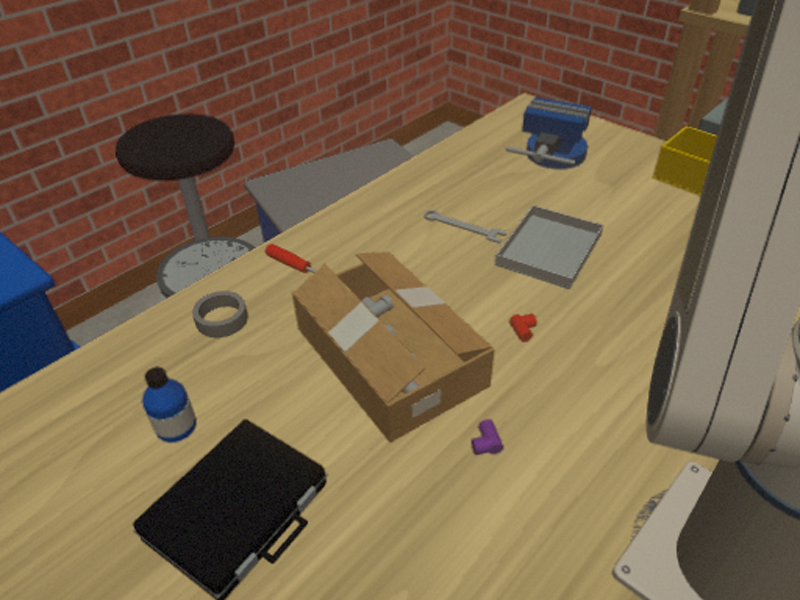

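Top view: the carton is at about (385,270), the tray on the right at (620,297) and the case on the left at (192,295). Four fittings lie in the gap: (406,222) elbow or tee, (392,258) short block, (377,290) slim and long, and (367,328) tee or elbow. The purple (366,400) and red (495,347) elbows on the bench are decoys. Next is an enlarged crop to confirm these and to get the corner pixels.

```bash
python3 - <<'E'
from rig import manip
import cv2,numpy as np
t=manip.camera("top")["image"][:,:,::-1]; s=manip.camera("side")["image"][:,:,::-1]
a=cv2.resize(t[108:240,192:300],None,fx=4,fy=4.0,interpolation=cv2.INTER_CUBIC)
b=cv2.resize(s[155:287,180:322],None,fx=2.5,fy=4,interpolation=cv2.INTER_CUBIC)
im=np.hstack([a,b]);print(a.shape,b.shape,im.shape);cv2.imwrite("pics/crop1.png",im)
E
```

```text
(528, 432, 3) (528, 355, 3) (528, 787, 3)
```

View pics/crop1.png

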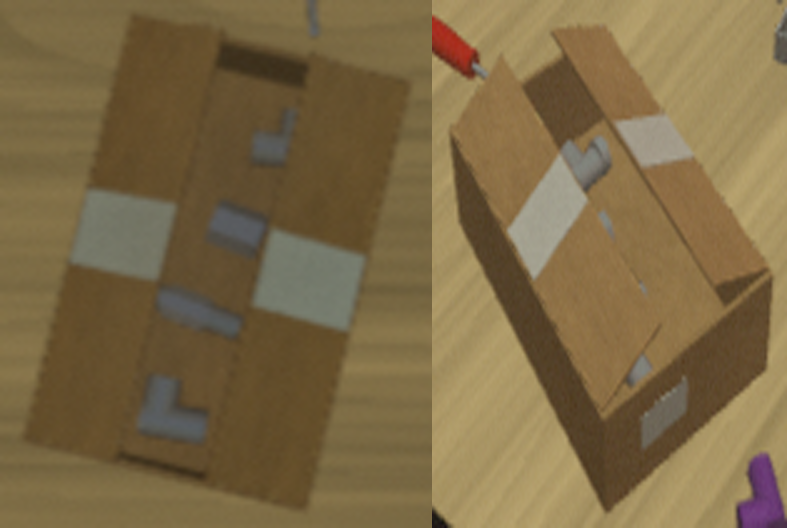

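The left half shows the fittings: T/L shape (272,140), short hexagonal coupling (237,229), slim long body (200,311), and L/T shape (172,415). The third fits the union, as it is long, slim and lies along the carton's y. I'll confirm that once the flaps are open. Next I fit the carton pose and flap angles from the corners.

```bash
cat > h.py <<'E'
from rig import manip
import cv2,numpy as np
from scipy.spatial.transform import Rotation as R
from scipy.optimize import least_squares
def project(c,P):
    M=np.linalg.inv(c["cam_to_world"]);q=np.atleast_2d(P)@M[:3,:3].T+M[:3,3]
    s=q[:,:2]/q[:,2:];s=s*(1+c["k1"]*(s**2).sum(1,keepdims=True))
    return s*[c["fx"],c["fy"]]+[c["cx"],c["cy"]]
def unproject(c,uv,z):
    d=(np.atleast_2d(uv)-[c["cx"],c["cy"]])/[c["fx"],c["fy"]];s=d.copy()
    for _ in range(10): s=d/(1+c["k1"]*(s**2).sum(1,keepdims=True))
    T=c["cam_to_world"];r=np.c_[s,np.ones(len(s))]@T[:3,:3].T
    return T[:3,3]+r*((z-T[2,3])/r[:,2:])
def flap(p,s,th):  # corners: hinge far, free far, free near, hinge near (carton x away from robot)
    y=lambda r:s*(.092-r*np.cos(th))
    L=[[.141,y(0),.085],[.141,y(.07),.085+.07*np.sin(th)],[-.141,y(.07),.085+.07*np.sin(th)],[-.141,y(0),.085]]
    return carton(p,L)
def carton(p,L):
    return np.asarray(L)@R.from_euler("z",p[2]).as_matrix().T+[p[0],p[1],0]
E
python3 - <<'E'
from h import *
t,s=manip.camera("top"),manip.camera("side")
tp=np.array([[130,15],[220,33],[118,455],[25,438],[410,80],[312,55],[208,478],[305,510]])/4+[192,108]-.5+.125
sp=np.array([[452,128],[502,55],[661,323],[603,413],[607,28],[553,30],[721,305],[770,270]],float)
sp=(sp-[432,0])/[2.5,4]+[180,155]-.35
def f(p):
    P=np.r_[flap(p,1,p[3]),flap(p,-1,p[4])]
    return np.r_[project(t,P)-tp,project(s,P)-sp].ravel()
r=least_squares(f,[.5,0,-.2,.5,.5],loss="soft_l1");print(r.x.round(4));print(f(r.x).reshape(2,-1,2).round(1).tolist())
p=r.x
for n,uv in dict(a=(272,140),coup=(237,229),union=(200,305),d=(172,415)).items():
    w=unproject(t,np.array(uv)/4+[192,108]-.4,.029)[0]
    print(n,w.round(3),(R.from_euler("z",-p[2]).as_matrix()@(w-[p[0],p[1],0])).round(3))
q=unproject(t,np.array([[558,267],[664,246],[683,324],[577,348]])/1.5625,.026);print("tray",q.round(3).tolist(),q.mean(0))
E=R.from_rotvec(manip.get_ee_rot()).as_matrix();print(E.round(2))
E
```

```text
[ 0.5632  0.0215 -0.2349  0.4936  0.3785]
[[[0.7, 0.9], [0.8, -1.2], [-0.9, 1.6], [0.4, -0.4], [-1.1, 1.3], [-0.4, -0.7], [-1.1, 1.2], [-0.6, -1.2]], [[0.9, 0.3], [0.7, -0.3], [0.9, -0.5], [0.7, -0.4], [-1.0, -0.1], [-0.3, 0.3], [-2.2, -4.7], [-0.1, 0.0]]]
a [ 0.652 -0.014  0.029] [ 0.095 -0.014  0.029]
coup [0.59  0.009 0.029] [ 0.029 -0.006  0.029]
union [0.537 0.034 0.029] [-0.028  0.006  0.029]
d [0.462 0.053 0.029] [-0.106  0.007  0.029]
tray [[0.576, -0.284, 0.026], [0.615, -0.47, 0.026], [0.477, -0.501, 0.026], [0.434, -0.316, 0.026]] [ 0.52551209 -0.39299162  0.026     ]
[[ 0.9   0.43 -0.  ]
 [ 0.43 -0.9   0.  ]
 [-0.   -0.   -1.  ]]
```

```bash
cat >> h.py <<'E'
P0=np.array([.5632,.0215,-.2349])
RC=R.from_euler("z",P0[2]).as_matrix()
A=np.radians(30)
def tool(s,ys,a=A):  # tool leaning outwards on side s; closing line along carton x
    z=np.array([0,s*np.sin(a),-np.cos(a)]);y=np.array([ys,0,0.]);return R.from_matrix(RC@np.c_[np.cross(y,z),y,z]).as_rotvec()
def path(s,th0,th1,n=12,xc=0.):
    d=np.array([-np.sin(A),-np.cos(A)]);p=np.array([np.cos(A),-np.sin(A)]);out=[]
    for th in np.linspace(th0,th1,n):
        f=np.array([np.cos(th),np.sin(th)]);nn=np.array([f[1],-f[0]])
        tip=.07*f+.013*p+.03*d if th<np.pi/2-A else .04*f+(.002+.011*abs(d@f))*nn
        out.append(tip-.022*d)
    st=out[0]+.007*p; pre=st-.09*d; post=out[-1]-.09*d
    W=[[xc,s*(.092-v),.085+w] for v,w in [pre,st]+out+[post]]
    return carton(P0,W)
E
cat > plan.py <<'E'
from h import *
for s,th in((1,.49),(-1,.38)):
  for ys in(1,-1):
    W=path(s,th-.05,2.45);o=tool(s,ys)
    q=[manip.solve_ik(w,o) for w in W]
    print(s,ys,[None if x is None else np.round(x,2).tolist() for x in (q[0],q[1],q[7],q[-2],q[-1])])
E
python3 plan.py
```

```text
1 1 [[-0.29, 0.47, 1.89, 0.67, 0.94, -0.5], [-0.21, 0.6, 1.91, 0.78, 0.79, -0.58], [-0.12, 0.53, 1.89, 0.75, 0.81, -0.44], [-0.04, 0.55, 1.87, 0.78, 0.77, -0.39], [-0.12, 0.42, 1.86, 0.68, 0.92, -0.32]]
1 -1 [None, None, None, None, None]
-1 1 [[0.28, 0.58, 1.69, -0.49, 1.19, 0.78], [0.22, 0.68, 1.75, -0.55, 1.03, 0.82], [0.15, 0.58, 1.79, -0.56, 1.06, 0.74], [0.07, 0.57, 1.83, -0.6, 1.0, 0.7], [0.14, 0.47, 1.77, -0.53, 1.17, 0.65]]
-1 -1 [[0.28, 0.58, 1.69, -0.49, 1.19, -2.37], [0.22, 0.68, 1.75, -0.55, 1.03, -2.32], [0.15, 0.58, 1.79, -0.56, 1.06, -2.4], [0.07, 0.57, 1.83, -0.6, 1.0, -2.44], [0.14, 0.47, 1.77, -0.53, 1.17, -2.49]]
```

```bash
cat > open.py <<'E'
from h import *
import sys
s,th=int(sys.argv[1]),float(sys.argv[2])
W=path(s,th-.05,2.45);o=tool(s,1)
manip.command_gripper(0.0,20)
manip.move_to(W[0],o); F=[]
manip.servo_line(W[1],rate=.12);F.append(np.linalg.norm(manip.get_contact_force()))
for w in W[2:-1]: manip.servo_line(w,rate=.08);F.append(np.linalg.norm(manip.get_contact_force()))
manip.servo_line(W[-1],rate=.2)
print(np.round(F,1),manip.get_time())
im=np.hstack([cv2.resize(manip.camera("top")["image"][60:300,150:350,::-1],(400,480),interpolation=cv2.INTER_CUBIC),
 cv2.resize(manip.camera("side")["image"][120:320,150:350,::-1],(400,480),interpolation=cv2.INTER_CUBIC)])
cv2.imwrite(f"pics/flap{s}.png",im)
E
python3 open.py 1 .49
```

```text
[1.1 0.8 0.6 0.8 0.4 0.5 0.5 1.1 1.  0.3 0.6 0.8 0.2] 8.0917
```

View pics/flap1.png

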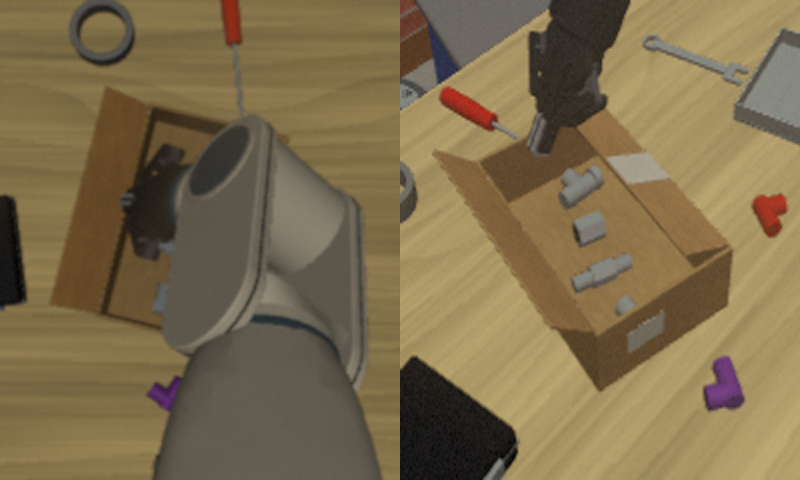

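The left flap is folded out (edge running from (435,152) to (555,330) in the side half). Side half: tee (582,185), coupling (590,228), tube with a thicker collar at its middle (602,272), elbow (625,305). The third is confirmed as the union. The right flap is next.

```bash
python3 open.py -1 .38 && python3 - <<'E'
from h import *
manip.set_joints([-.8,.3,1.6,0,1.2,0])
t=manip.camera("top")["image"][108:228,180:320,::-1]
cv2.imwrite("pics/clear.png",cv2.resize(t,(700,600),interpolation=cv2.INTER_CUBIC));print(manip.get_time())
E
```

```text
[0.6 1.2 1.  0.9 0.6 0.3 0.4 1.3 0.7 0.7 0.5 0.7 0.5] 14.35
16.0667
```

View pics/clear.png

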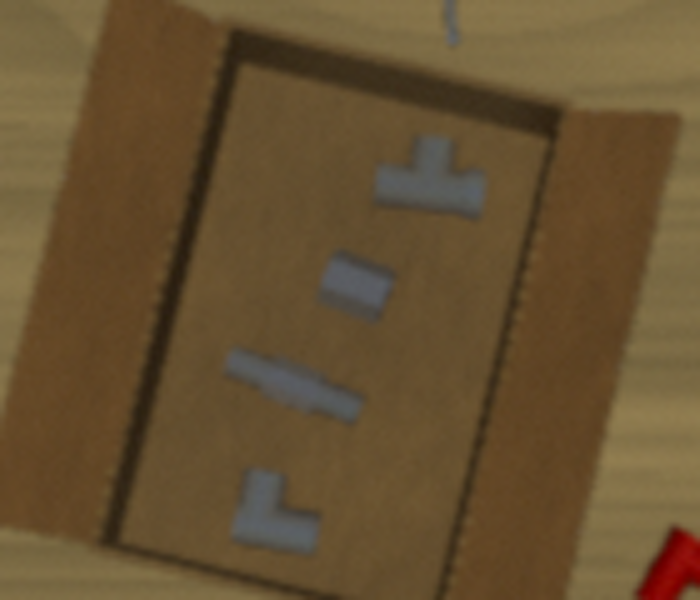

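Both flaps are folded back. The union runs from (225,360) to (362,407), with its collar at (294,384). The tee, coupling and elbow are undisturbed.

```bash
python3 - <<'E'
from h import *
c=manip.camera("top")
e=unproject(c,np.array([[225,360],[362,407],[294,384]])/5+[180,108]-.4,.017)
ax=(e[1]-e[0])[:2];L=np.linalg.norm(ax);ax/=L;ctr=(e[0]+e[1])/2
print(e.round(4).tolist(),"len",L,"angle to carton y",np.arctan2(*(RC.T[:2,:2]@[-ax[0],-ax[1]])))
y=np.array([-ax[1],ax[0],0]);y*=np.sign(y[0]);z=np.array([0,0,-1.]);o=R.from_matrix(np.c_[np.cross(y,z),y,z]).as_rotvec()
np.save("o.npy",o)
manip.command_gripper(.044,40)
up=[ctr[0],ctr[1],.16]
print(manip.solve_ik(up,o))
manip.move_to(up,o)
manip.servo_line([up[0],up[1],.06],rate=.12)
f0=manip.get_contact_force()
for zz in(.045,.040,.036,.033):
    manip.servo_line([up[0],up[1],zz],rate=.03);f=manip.get_contact_force()-f0;print(zz,f.round(1))
    if f[2]>4: break
s=manip.camera("side")["image"][160:300,180:340,::-1]
cv2.imwrite("pics/pre.png",cv2.resize(s,(686,600),interpolation=cv2.INTER_CUBIC))
print(manip.get_width(),manip.get_time())
E
```

```text
[[0.5498, 0.0821, 0.017], [0.5242, 0.0056, 0.017], [0.5367, 0.0435, 0.017]] len 0.0807238967031043 angle to carton y 0.08784119831398264
[ 5.94059270e-02  4.29218564e-01  1.88560452e+00 -4.44089210e-16
  8.26769567e-01  3.82147125e-01]
0.045 [ 0.2  0.7 -1. ]
0.04 [ 0.8  1.6 -0.7]
0.036 [ 0.7  0.8 -1.2]
0.033 [ 0.2  0.1 -0.5]
0.043995684307195526 21.0167
```

View pics/pre.png

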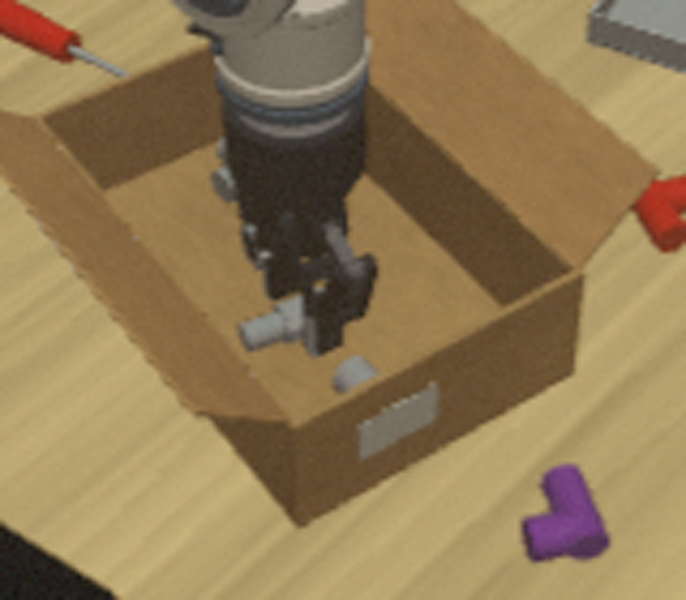

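The fingers straddle the collar at (305,320), and the tube end is visible at (262,330). I'll grip and lift.

```bash
python3 - <<'E'
from h import *
manip.command_gripper(0.0,50)
p=manip.get_position();print(manip.get_width(),manip.get_grip_force(),manip.get_contact_force().round(1))
manip.servo_line([p[0],p[1],.05],rate=.05); manip.servo_line([p[0],p[1],.27],rate=.15)
print(p,manip.get_width(),manip.get_grip_force(),manip.get_contact_force().round(2),manip.get_time())
s=manip.camera("side")["image"][60:300,150:370,::-1]
cv2.imwrite("pics/lift.png",cv2.resize(s,(550,600),interpolation=cv2.INTER_CUBIC))
E
```

```text
0.022320981360314227 48.901825665197975 [-0.7 -0.7  4.1]
[0.53702998 0.04385119 0.03330093] 0.022588662427413912 48.63370454239259 [ 0.05  0.58 -3.06] 23.4333
```

View pics/lift.png

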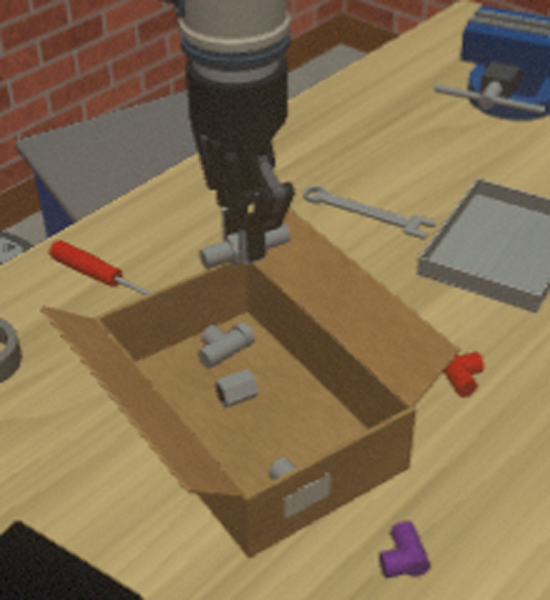

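The union is held at the collar (245,245), and the tee, coupling and elbow remain in the carton at (225,343), (238,387) and (283,468). I'll carry it to the tray.

```bash
python3 - <<'E'
from h import *
y=np.array([.979,.205,0]);y/=np.linalg.norm(y);z=np.array([0,0,-1.]);o=R.from_matrix(np.c_[np.cross(y,z),y,z]).as_rotvec()
x0,y0=.5255,-.393
print(manip.solve_ik([x0,y0,.03],o))
manip.move_to([x0,y0,.2],o);print(manip.get_width())
manip.servo_line([x0,y0,.05],rate=.15);manip.hold(.3)
f0=manip.get_contact_force()
for zz in np.arange(.038,.0275,-.001):
    manip.servo_line([x0,y0,zz],rate=.02);manip.hold(.1);f=manip.get_contact_force()-f0;print(round(zz,4),f.round(1))
    if f[2]>3.5: break
print(manip.get_width(),manip.get_time())
im=np.hstack([cv2.resize(manip.camera("side")["image"][80:240,270:430,::-1],(600,600),interpolation=cv2.INTER_CUBIC)])
cv2.imwrite("pics/place.png",im)
E
```

```text
[-6.60265269e-01  7.60285672e-01  1.64541130e+00 -4.44089210e-16
  7.35895680e-01 -8.66680192e-01]
0.022875867035509496
0.038 [-0.3  0.1  0.2]
0.037 [-0.2  0.4 -0.3]
0.036 [-0.  -0.4  0.1]
0.035 [ 0.3 -0.   0.6]
0.034 [0.2 0.  0.2]
0.033 [-0.2  0.7  0.5]
0.032 [-0.1  0.3 -0.2]
0.031 [-0.6  1.   4.7]
0.022351938914722955 29.8583
```

View pics/place.png

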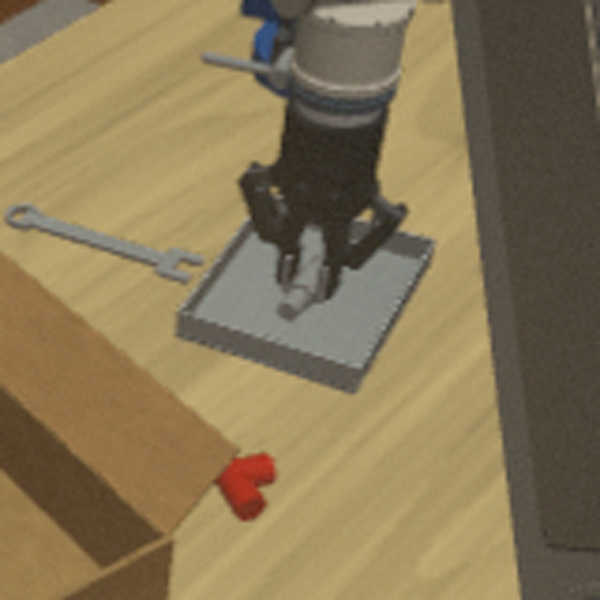

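The union rests on the tray floor (tube end at (290,308)), and the contact force is 4.7 N. I'll release, retreat and check.

```bash
python3 - <<'E'
from h import *
manip.command_gripper(.03);manip.command_gripper(.05)
p=manip.get_position();manip.servo_line([p[0],p[1],.08],rate=.06);manip.servo_line([p[0],p[1],.25],rate=.15)
q=manip.get_joint_positions();manip.set_joints([-1.25,.3,1.6,0,1.2,0]);manip.hold(.5)
c=manip.camera("top")["image"][90:240,170:450,::-1];s=manip.camera("side")["image"][100:300,150:430,::-1]
cv2.imwrite("pics/end.png",np.vstack([cv2.resize(c,(560,300)),cv2.resize(s,(420,300))[:, :] if 0 else cv2.copyMakeBorder(cv2.resize(s,(420,300)),0,0,0,140,0)]));print(manip.get_time())
E
```

```text
34.7583
```

View pics/end.png

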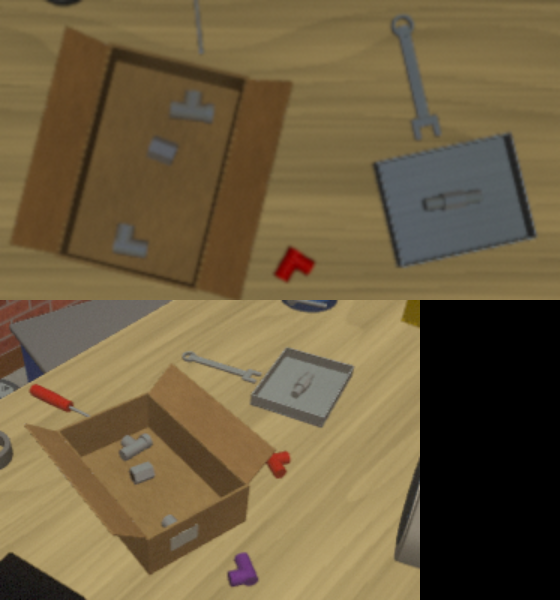

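The union lies in the tray at (450,200), the flaps are folded out, the other three fittings are in the carton, and the wrench hasn't moved.

```bash
python3 -c "
from rig import manip
print(manip.sign_off())"
```

```text
the job is handed in; nothing more can be done
None
```

The job is handed in, at about 35 s of the 72 s allowed: both flaps are folded outwards well past upright, the union was set down in the tray without being dropped, and nothing else was touched (the bottle was outside the final picture crop).

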